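# Shift the desk shifter from second up to third

## Task

The racing shifter on the hobby desk has been left in second gear (the back-left slot of its gate); shift it up to third, the middle slot on the front side: push the knob forward to neutral, across to the middle, then forward fully home in third, without running into any other gear on the way. Only push the knob, gently, with the fingertips or the outside of the fingers, never gripping it, and leave it standing in third. Leave everything else on the desk standing where it is, nothing moved or picked up.

Things in the scene. Friction and masses are not known exactly. Their poses are not given: they have to be found in the camera images.
- shifter: Fixed six-speed H-pattern desk shifter: steel desk plate 200 x 150 x 6 mm, black housing 140 x 100 mm with aluminium side cheeks (114 mm over them), gate plate on top. Origin: centre of the desk plate's underside, on the desk. Its +x is the driver's forward (away from the robot, up to 0.42 rad askew), +y the driver's left, z up.
- gate (a point): Centre of the upper face of the bare aluminium gate plate (128 x 112 mm), 90 mm above the desk; axes as the shifter's. Three fore-and-aft slots, 18 mm apart, joined by a cross lane (neutral). Front ends: first (left), third (middle), fifth (right); back ends: second, fourth, sixth. Slots and lane 13 mm wide; the 5 mm teeth between slots have round ends that lead the stick in.
- pivot (a point): Pivot of the stick, inside the housing 20 mm above the shifter's origin; axes as the shifter's. With a = joint stick and b = joint selector the knob's centre lies from here at (165 sin a, -165 sin b cos a, 165 cos b cos a) mm.
- knob (a point): Centre of the smooth, slippery black ball knob (48 mm diameter) on top of the 9 mm steel stick, 165 mm from its pivot, about 180 mm above the desk. A short collar is below it. No springs or clicks: the stick stays by friction wherever it is left. Made for a light hand: keep every push under 25 N.
- stick (a joint): Fore-and-aft angle of the stick, rad: 0 in neutral, positive forward (front slots), negative back. End stops at +0.25 and -0.25; fully home in third reads 0.25. The lane lets it stray about 0.03 from 0 while crossing. Starts between -0.25 and -0.17 (in second). Needs about 4 N at the knob to move.
- selector (a joint): Sideways angle of the stick, rad: 0 in the middle (third and fourth), -0.263 in the left slot (first and second), +0.263 in the right slot (fifth and sixth); positive leans right. Inside a slot it can play about 0.03. Needs about 2 to 3 N at the knob to move.
- pot_a: Bystander: loose paint pot with black lid, 55 mm diameter, 51 mm high, standing left of the shifter. Origin: centre of its underside.
- pot_b: Bystander: loose paint pot with black lid, 55 mm diameter, 51 mm high, standing right of the shifter. Origin: centre of its underside.
- mini: Bystander: grey miniature figure on a cork painting handle, 38 mm diameter at the foot, 108 mm high, standing just in front of (beyond) the shifter. Origin: centre of its underside.
- mouse: Bystander: white computer mouse 112 x 60 x 36 mm lying right of the shifter. Origin: centre of its underside.
- tape: Bystander: roll of yellow tape, 96 mm diameter, 24 mm high, flat on the cutting mat. Origin: centre of its underside.
- jar: Bystander: brown glass clip-top jar, 88 mm diameter, 88 mm high, on the cutting mat. Origin: centre of its underside.
Things that resemble listed ones, but are neither listed nor needed, are in the scene too. Leave any pink look-alike of the shifter alone.

How it is judged:
By the outcome, as a careful person would: the job done as asked, in the order asked, and still so for the second after the job is handed in, with the robot touching nothing.
It also fails if it takes over 45 s, if anything falls off the work surface, if the arm or the gripper's body presses on something with over 40 N, if the wrist force passes 120 N, or if a joint passes its speed limit or range.

## Robot

A 6-joint arm with a two-finger parallel gripper is mounted at the origin on the work surface. World frame = base frame: x ahead of the robot, y to its left, z up, the work surface at z = 0. Lengths are in mm, angles in rad, forces in N, time in s.
With the tool pointing down it reaches from about 350 to 975 mm from the base axis. Payload 7.1 kg.
Tool frame: the origin (TCP) lies on the front face of the gripper's body, between the roots of the fingers; the fingertips stand 80 mm ahead of it and the grasp point (between the pads) lies 61 mm ahead of it; z points along the fingers, y is the line along which they close (so a half turn about z gives the same grasp; the last joint's range is limited). The gripper opens to 88 mm and grips with 3 to 60 N. Pads are 20 mm wide; open, the fingers measure 115 mm over their backs; the gripper's body (75 mm by 178 mm) begins 61 mm behind the grasp point.
Start: joints at [1.252, 0.423, 1.63, -0, 1.089, -0.019], TCP at [184.549, 597.116, 302.675] pointing down, gripper open.
Joint ranges: [-3, 3], [-0.9, 2.11], [0.09, 2.58], [-1.31, 4.45], [0.11, 2.69], [-2.54, 2.54]. Speed limits (rad/s): [2.39, 2.39, 3.01, 3.14, 3.14, 3.14].

## Interface

Orientations are given as a rotation vector (axis times angle).
In Python, from workcell import readout, vision, close_job gives the robot as it stands.
- The arm moves only by the tool servo_tool, never from a script. Its argument "plan" is a list that holds one entry, the list of rows, each a list of 7 numbers: the gripper command: -1 is fully open, 1 is shut, values between are in proportion, then the shift along the world's x, y, z in units of 40 mm (1.0 is 40 mm), then the turn, a rotation vector about the world's x, y, z in units of 5 degrees (1.0 is 5 degrees). A call has 1 to 5 rows; each row shifts and turns the commanded pose from where the row before left it; what a row does not reach is not made up. A row lasts 1/12 s, in which the tool goes at most 41.7 mm and 7.16 degrees, less where a joint would pass 70% of its speed; a pose out of reach is approached as far as the arm can. A call is refused whole if a number of a shift passes 1 or a number of a turn 1, either way. A call with a gripper value outside its range is refused whole. The fingers move at their own pace and stop on an object; the grip force is fixed at half the most. Time passes only in rows, so rows that do not move let the fingers close. It gives the time, the measured TCP pose, the force, the opening and the grip force at its end, in the units of the state.
- readout.get_obs(): the state, without advancing time (a new reading comes with each control period).
- vision.get_image(name): name is "side" or "top"; returns the picture (480x640x3 uint8, red, green, blue); there is no depth.
- vision.camera_params(name): a dict with "fx", "fy", "cx", "cy" (pixels), "rvec" (rotation vector, rad) and "tvec" (3), from world to camera coordinates, as OpenCV has them. Camera axes: x right, y down, z forward; pixel columns grow to the right and rows downward; lengths in mm; the calibration is good to about 2 mm. A picture is of the moment at which its call begins. camera_params takes no time and is no camera call.
- close_job(): hands the job in; it is judged then, once.
The state is a dict: "t": time; "qpos": joint angles; "qvel": joint speeds; "joint_torque": joint torques, N m; "ee_pos": TCP position; "orientation": TCP orientation; "ft_force": force on the tool from outside, world axes, zero at the start; "moment": the same for the moment, N m; "width": finger opening in mm; "grasp_force": force on a finger pad.
Only numpy, scipy, OpenCV 4.12 (cv2) and the standard library are available. Lean on these libraries where they do the work, as an engineer would, in place of code of your own. Each camera call takes 0.05 s, during which the arm holds its last target. There are 200 camera calls.

## Working session

There is one attempt and no reset: what is moved stays moved. The work goes in short steps, Python scripts to look and compute and a tool call to move; the robot and the scene stay as the last step left them, time stands still between calls to the robot, and variables do not carry over. Pictures are saved under pics/ and viewed, at most 10 in all, crops included, and the job is handed in when it is done.

Besides the shell and the picture viewer there is one more tool, called after "Emit:" as name(argument=value, ...) on one line, values as JSON. servo_tool: Moves the arm, as the interface text tells. Its arguments: {"type":"object","properties":{"plan":{"type":"array"}},"required":["plan"]}

```bash
mkdir -p pics; python3 - <<'E'
from workcell import readout, vision
import cv2
for n in("side","top"):
    cv2.imwrite(f"pics/{n}0.png",vision.get_image(n)[:,:,::-1]); print(n,vision.camera_params(n))
o=readout.get_obs();print(o)
E
```

```text
side {'fx': 531.0706891125054, 'fy': 531.0706891125054, 'cx': 321.71785082230383, 'cy': 241.92769537963994, 'rvec': array([ 2.02374912, -0.57750398,  0.36855334]), 'tvec': array([-448.90662542,  223.50999564,  977.25879025])}
top {'fx': 450.97552676508667, 'fy': 450.97552676508667, 'cx': 319.10326861997277, 'cy': 237.32758222787902, 'rvec': array([ 2.17696734, -2.19243116,  0.10128146]), 'tvec': array([-56.21315389, 533.30967485, 957.42232412])}
{'t': 0.1, 'qpos': array([ 1.25201892e+00,  4.23762323e-01,  1.63060368e+00, -2.57050626e-05,
        1.08862228e+00, -1.89894713e-02]), 'qvel': array([ 0.00049295, -0.00048672, -0.0022145 , -0.00079618,  0.00121704,
        0.00044815]), 'joint_torque': array([ 1.01086178e-03, -5.45617282e+01, -2.74325824e+01,  6.45721285e-02,
        1.88043335e-02, -6.85754139e-05]), 'ee_pos': array([184.42358763, 596.75656291, 301.9845623 ]), 'orientation': array([-4.69094042e-01, -3.10615802e+00,  2.16691379e-03]), 'ft_force': array([-0.25518838, -0.21831672,  0.3076448 ]), 'moment': array([ 0.02945507, -0.00084167,  0.03628891]), 'grasp_force': 0.0, 'width': 87.95446035049022}
```

View pics/top0.png

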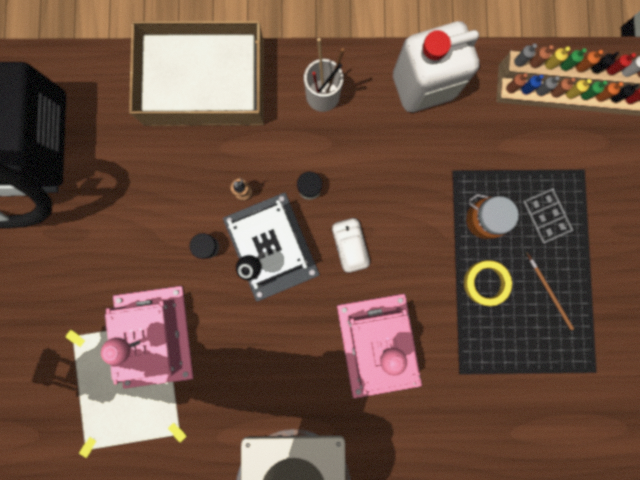

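View pics/side0.png

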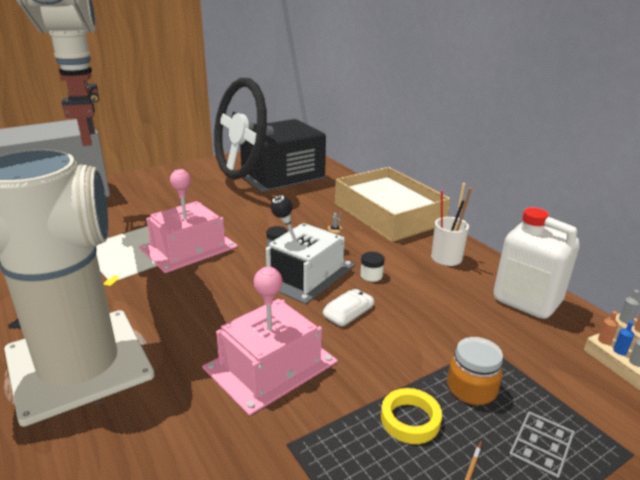

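The top view shows the real shifter at about (268,245) px, with its knob at (248,267). Pots are at (203,246) and (309,186), the mini at (240,188), the mouse at (350,245). In the side view the knob is at (282,207). The two pink shifters are decoys.

```bash
python3 - <<'E'
import cv2
a=cv2.imread("pics/top0.png")[170:310,180:380]
b=cv2.imread("pics/side0.png")[180:310,230:400]
cv2.imwrite("pics/c_top.png",cv2.resize(a,None,fx=4,fy=4,interpolation=cv2.INTER_CUBIC))
cv2.imwrite("pics/c_side.png",cv2.resize(b,None,fx=4,fy=4,interpolation=cv2.INTER_CUBIC))
E
```

```text
(no output)
```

View pics/c_top.png

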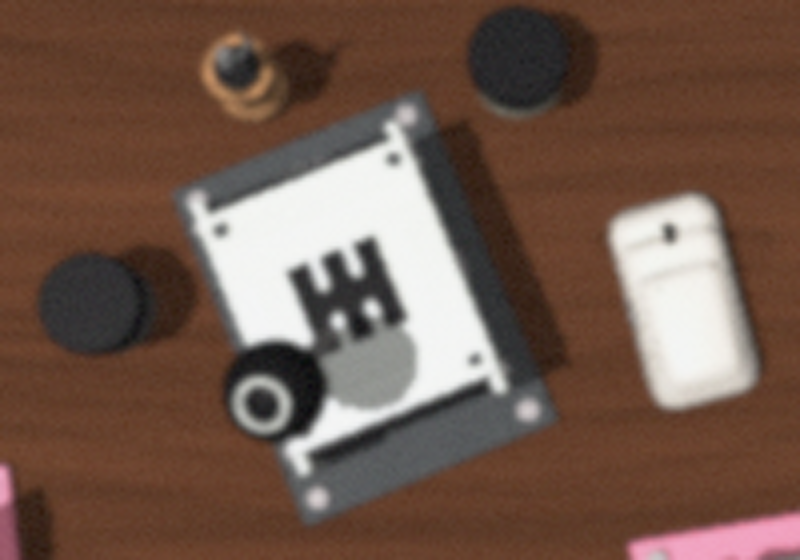

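View pics/c_side.png

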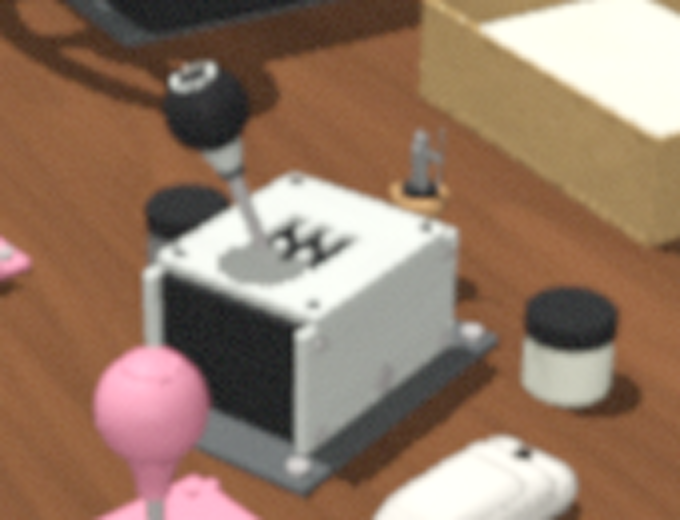

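The crops show the following, at 4x:
- **Top:** plate corners are FL (175,190), FR (422,92), BR (555,420), BL (305,525), and the knob centre is (275,390).
- **Side:** plate corners are BR (305,490) and FR (495,337), and the knob centre is (207,107).

Next I'll fit the pose.

```bash
cat > h.py <<'E'
import numpy as np, cv2
from scipy.optimize import least_squares
from workcell import readout, vision
P={n:vision.camera_params(n) for n in("side","top")}
def proj(n,X):
    p=P[n];K=np.array([[p['fx'],0,p['cx']],[0,p['fy'],p['cy']],[0,0,1]])
    return cv2.projectPoints(np.asarray(X,float).reshape(-1,1,3),p['rvec'],p['tvec'],K,None)[0][:,0]
def loc(s,X):
    c,d=np.cos(s[2]),np.sin(s[2]);X=np.atleast_2d(X)
    return X@np.array([[c,d,0],[-d,c,0],[0,0,1]])+[s[0],s[1],0]
def knob(a,b): return np.array([165*np.sin(a),-165*np.sin(b)*np.cos(a),20+165*np.cos(b)*np.cos(a)])
E
python3 - <<'E'
from h import *
T=lambda q:np.array(q)/4+[180,170]-.375
S=lambda q:np.array(q)/4+[230,180]-.375
pl=[[100,75,6],[100,-75,6],[-100,-75,6],[-100,75,6]]
mt=T([(175,190),(422,92),(555,420),(305,525)]); ms=S([(305,490),(495,337)])
kt=T([(275,390)]);ks=S([(207,107)])
def f(s):
    k=loc(s,knob(s[3],s[4]))
    return np.concatenate([proj("top",loc(s,pl))-mt,proj("side",loc(s,[pl[2],pl[1]]))-ms,proj("top",k)-kt,proj("side",k)-ks]).ravel()
r=least_squares(f,[500,50,.3,-.2,-.26]);s=r.x
print(s,np.abs(r.fun).max(),r.fun.round(1));np.save("s.npy",s)
for nm,a,b in(("now",s[3],s[4]),("2",-.25,-.263),("N-L",0,-.263),("N",0,0),("3",.25,0)): print(nm,loc(s,knob(a,b)).round(1))
# bystanders, rough, from top
p=P["top"];R=cv2.Rodrigues(p['rvec'])[0];C=-R.T@p['tvec']
for nm,u,z in(("pot_a",(203,246),51),("pot_b",(309.5,185),51),("mini",(239,186),100),("mouse",(350,245),30)):
    d=R.T@np.array([(u[0]-p['cx'])/p['fx'],(u[1]-p['cy'])/p['fy'],1]);print(nm,(C+d*(z-C[2])/d[2]).round())
E
```

```text
[ 5.15960971e+02  4.70746410e+01  3.85452153e-01 -2.17525261e-01
 -2.51810607e-01] 1.3522593364586442 [-1.4  0.  -0.2 -1.   0.9  0.3 -0.1  0.5 -0.9  0.9  1.   0.3 -0.1 -0.6
 -0.2  1.1]
now [[467.9  70.9 176. ]]
2 [[462.5  70.2 174.4]]
N-L [[499.8  86.8 179.3]]
N [[516.   47.1 185. ]]
3 [[553.8  62.4 179.9]]
pot_a [514. 184.  51.]
pot_b [642. -40.  51.]
mini [631. 101. 100.]
mouse [ 515. -126.   30.]
```

Emit:
servo_tool(plan=[[[1, 0.3, -0.9, 0.25, 0, 0, -0.65], [1, 0.3, -0.9, 0.25, 0, 0, -0.65], [1, 0.3, -0.9, 0.25, 0, 0, -0.65], [1, 0.35, -0.9, 0.25, 0, 0, -0.65], [1, 0.35, -0.9, 0.0, 0, 0, -0.65]]])

```text
t: 0.52
ee_pos: [249.0, 416.0, 344.0]
orientation: [0.906, 3.007, 0.003]
ft_force: [0.5, -0.2, 0.4]
width: 57.7
grasp_force: 0.0
```

Emit:
servo_tool(plan=[[[1, 0.35, -0.9, 0, 0, 0, -0.65], [1, 0.35, -0.9, 0, 0, 0, -0.65], [1, 0.35, -0.9, 0, 0, 0, -0.65], [1, 0.35, -0.9, 0, 0, 0, -0.65], [1, 0.35, -0.9, 0, 0, 0, -0.65]]])

```text
t: 0.93
ee_pos: [318.5, 235.3, 342.6]
orientation: [1.323, 2.849, -0.0]
ft_force: [1.3, 0.7, 0.4]
width: 24.4
grasp_force: 0.0
```

Emit:
servo_tool(plan=[[[1, 0.35, -0.9, 0, 0, 0, -0.65], [1, 0.35, -0.9, 0, 0, 0, -0.65], [1, 0.35, -0.9, 0, 0, 0, -0.65], [1, 0.35, -0.9, 0, 0, 0, -0.65], [1, 0, 0, 0, 0, 0, 0]]])

```text
t: 1.35
ee_pos: [376.1, 88.2, 342.8]
orientation: [1.645, 2.674, -0.001]
ft_force: [0.5, -0.2, -0.4]
width: 0.3
grasp_force: 0.0
```

Emit:
servo_tool(plan=[[[1, 0.3, -0.55, -0.1, 0, 0, -0.5], [1, 0.27, -0.55, -0.4, 0, 0, -0.45], [1, 0, 0, -0.8, 0, 0, 0], [1, 0, 0, -0.8, 0, 0, 0], [1, 0, 0, -0.4, 0, 0, 0]]])

```text
t: 1.77
ee_pos: [395.9, 48.8, 240.0]
orientation: [-1.743, -2.61, 0.003]
ft_force: [-1.6, 0.1, 0.7]
width: 0.9
grasp_force: 0.0
```

```bash
cat >> h.py <<'E'
def state():
    s=np.load("s.npy");o=readout.get_obs();c,d=np.cos(s[2]),np.sin(s[2]);R=np.array([[c,d],[-d,c]])
    v=o['orientation']; th=2*np.arctan2(v[1],v[0])-np.pi/2-s[2]
    print("t",round(o['t'],2),"ee",o['ee_pos'].round(1),"local",(R@(o['ee_pos'][:2]-s[:2])).round(1),"yawerr",round(np.arctan2(np.sin(th),np.cos(th)),3),"F local",(R@o['ft_force'][:2]).round(1),o['ft_force'][2].round(1))
E
python3 - <<'E'
from h import *
state()
cv2.imwrite("pics/t1.png",cv2.resize(vision.get_image("top")[150:330,140:380,::-1],None,fx=3,fy=3,interpolation=cv2.INTER_CUBIC))
im=vision.get_image("side")[120:320,180:420,::-1]
cv2.imwrite("pics/s1.png",cv2.resize(im,None,fx=3,fy=3,interpolation=cv2.INTER_CUBIC))
E
```

```text
t 1.77 ee [395.9  48.8 240. ] local [-110.6   46.8] yawerr 0.008 F local [-1.4  0.7] 0.7
```

View pics/s1.png

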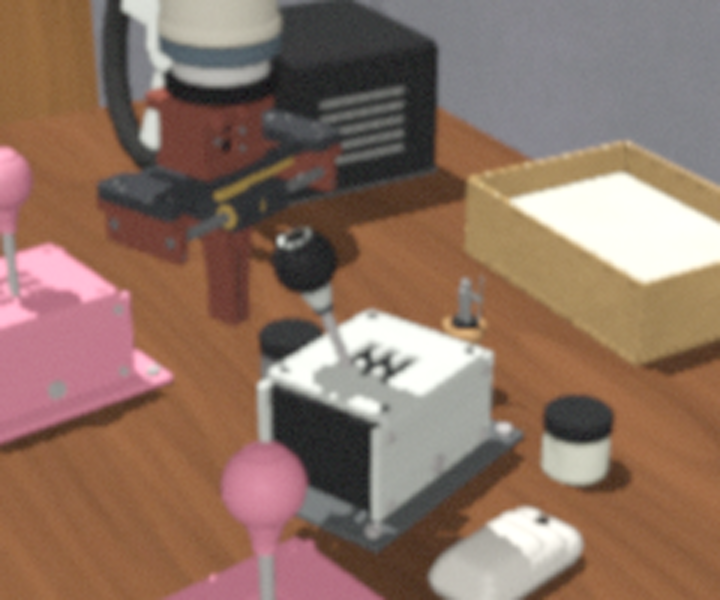

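The side view shows the shut fingers at (225,280) px, behind the knob at (303,262) and clear of everything. Approaching.

Emit:
servo_tool(plan=[[[1, 0.25, 0.06, 0.05, 0, 0, 0], [1, 0.25, 0.06, 0.05, 0, 0, 0], [1, 0.24, 0.05, 0, 0, 0, 0], [1, 0, 0, 0, 0, 0, 0]]])

```text
t: 2.2
ee_pos: [430.5, 56.7, 248.5]
orientation: [1.741, 2.61, 0.006]
ft_force: [0.5, -0.4, 0.3]
width: 0.5
grasp_force: 0.0
```

Emit:
servo_tool(plan=[[[1, 0.07, 0.028, 0, 0, 0, 0], [1, 0.07, 0.028, 0, 0, 0, 0], [1, 0.07, 0.028, 0, 0, 0, 0]]])

```text
t: 2.45
ee_pos: [435.4, 59.4, 246.9]
orientation: [1.743, 2.613, 0.0]
ft_force: [-0.4, 0.1, -0.4]
width: 0.5
grasp_force: 0.0
```

```bash
python3 -c "
from h import *
state()"
```

```text
t 2.45 ee [435.4  59.4 246.9] local [-70.   41.7] yawerr 0.009 F local [-0.3  0.2] -0.4
```

Emit:
servo_tool(plan=[[[1, 0.07, 0.028, -0.03, 0, 0, 0], [1, 0.07, 0.028, -0.03, 0, 0, 0]]])

```text
t: 2.62
ee_pos: [440.0, 61.4, 243.9]
orientation: [-1.742, -2.612, 0.003]
ft_force: [-4.8, -1.9, 2.7]
width: 0.3
grasp_force: 2.6
```

Emit:
servo_tool(plan=[[[1, 0.07, 0.028, 0, 0, 0, 0], [1, 0.07, 0.028, 0, 0, 0, 0]]])

```text
t: 2.78
ee_pos: [445.4, 63.6, 243.7]
orientation: [-1.742, -2.611, 0.004]
ft_force: [-5.3, -1.8, 2.2]
width: -0.1
grasp_force: 2.5
```

```bash
python3 -c "
from h import *
state()"
```

```text
t 2.78 ee [445.4  63.6 243.7] local [-59.2  41.8] yawerr 0.009 F local [-5.6  0.3] 2.2
```

Emit:
servo_tool(plan=[[[1, 0.07, 0.028, 0, 0, 0, 0], [1, 0.07, 0.028, 0, 0, 0, 0], [1, 0.07, 0.028, 0, 0, 0, 0], [1, 0.07, 0.028, 0, 0, 0, 0], [1, 0, 0, 0, 0, 0, 0]]])

```text
t: 3.2
ee_pos: [458.4, 68.4, 244.3]
orientation: [1.743, 2.613, 0.001]
ft_force: [-3.1, -2.8, -0.2]
width: 0.4
grasp_force: 1.8
```

```bash
python3 - <<'E'
from h import *
state(); s=np.load("s.npy")
im=vision.get_image("side")[:,:,::-1].copy()
for nm,a,b in(("now",s[3],s[4]),("N-L",0,-.263),("-.1",-.1,-.263)):
    print(nm,proj("side",loc(s,knob(a,b))).round(1))
for a,col in((-.1,(0,255,0)),(0,(0,0,255))):
    q=proj("side",loc(s,knob(a,-.263)))[0]; cv2.circle(im,tuple(int(v*16) for v in q),10,col,1,cv2.LINE_AA,4) if 0 else None
cv2.imwrite("pics/s2.png",cv2.resize(im[150:270,230:380],None,fx=5,fy=5,interpolation=cv2.INTER_CUBIC))
E
```

```text
t 3.2 ee [458.4  68.4 244.3] local [-45.3  41.4] yawerr 0.009 F local [-3.9 -1.4] -0.2
now [[281.2 207.4]]
N-L [[290.2 200.4]]
-.1 [[285.7 203.2]]
```

View pics/s2.png

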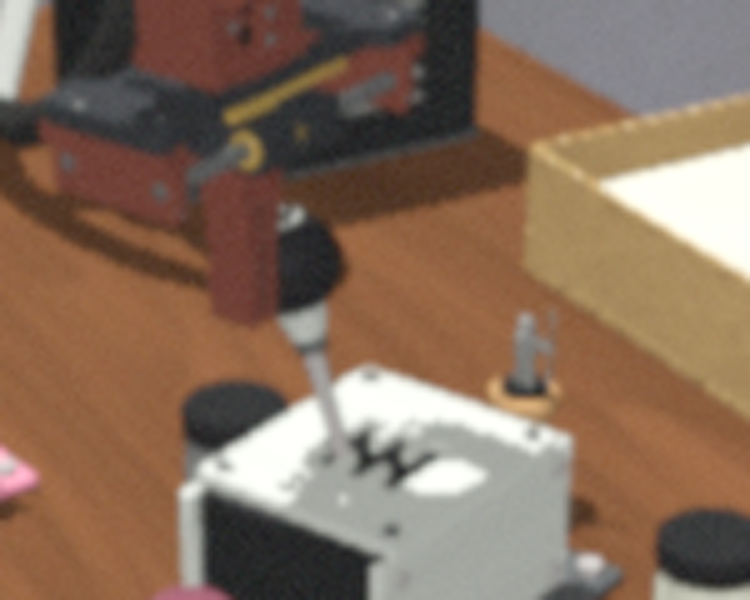

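The knob's right edge is at (343,256) in the crop, so its centre is at about (288,201) px. That puts a at about -0.045, roughly 7 mm short of neutral.

Emit:
servo_tool(plan=[[[1, 0.07, 0.028, 0, 0, 0, 0], [1, 0.07, 0.028, 0, 0, 0, 0], [1, 0, 0, 0, 0, 0, 0]]])

```text
t: 3.5
ee_pos: [464.0, 70.7, 244.4]
orientation: [1.743, 2.613, 0.001]
ft_force: [-3.3, -1.1, 0.1]
width: 0.7
grasp_force: 1.8
```

```bash
python3 -c "
from h import *
state()"
```

```text
t 3.5 ee [464.   70.7 244.4] local [-39.3  41.4] yawerr 0.009 F local [-3.5  0.2] 0.1
```

Emit:
servo_tool(plan=[[[1, -0.23, -0.094, 0, 0, 0, 0], [1, -0.46, -0.19, 0, 0, 0, 0], [1, -0.46, -0.19, 0, 0, 0, 0], [1, -0.3, 0.75, 0.1, 0, 0, 0], [1, -0.3, 0.75, 0, 0, 0, 0]]])

```text
t: 3.92
ee_pos: [393.1, 110.7, 248.9]
orientation: [1.749, 2.608, 0.003]
ft_force: [0.9, 0.1, -0.6]
width: 0.5
grasp_force: 0.0
```

```bash
cat >> h.py <<'E'
def fitknob(n,guess,r0):
    im=cv2.GaussianBlur(cv2.cvtColor(vision.get_image(n),cv2.COLOR_RGB2GRAY),(3,3),0)
    u,v=guess; best=None
    R=np.hypot(*np.meshgrid(np.arange(-20,21),np.arange(-20,21)))
    for r in (r0-.5,r0,r0+.5):
        k=((R<r)/(R<r).sum()-((R>=r)&(R<r+3))/((R>=r)&(R<r+3)).sum()).astype(np.float32)
        f=cv2.filter2D(im.astype(np.float32),-1,k)
        w=f[int(v)-10:int(v)+11,int(u)-10:int(u)+11]; j=np.unravel_index(w.argmin(),w.shape)
        if best is None or w.min()<best[0]: best=(w.min(),int(u)-10+j[1],int(v)-10+j[0],r)
    return best
E
python3 - <<'E'
from h import *
state(); s=np.load("s.npy")
k0=loc(s,knob(0,-.263))
for n in("top","side"): g=proj(n,k0)[0];print(n,g.round(1),fitknob(n,g,12 if n=="top" else 10.3))
cv2.imwrite("pics/t3.png",np.hstack([cv2.resize(vision.get_image(n)[v:v+120,u:u+100,::-1],None,fx=4,fy=4,interpolation=cv2.INTER_CUBIC) for n,u,v in(("top",210,190),("side",240,170))]))
E
```

```text
t 3.92 ee [393.1 110.7 248.9] local [-89.9 105.2] yawerr 0.004 F local [ 0.9 -0.3] -0.6
top [239.3 248.9] (np.float32(-58.150772), np.int64(243), np.int64(253), 12.5)
side [290.2 200.4] (np.float32(-40.407394), np.int64(289), np.int64(203), 9.8)
```

View pics/t3.png

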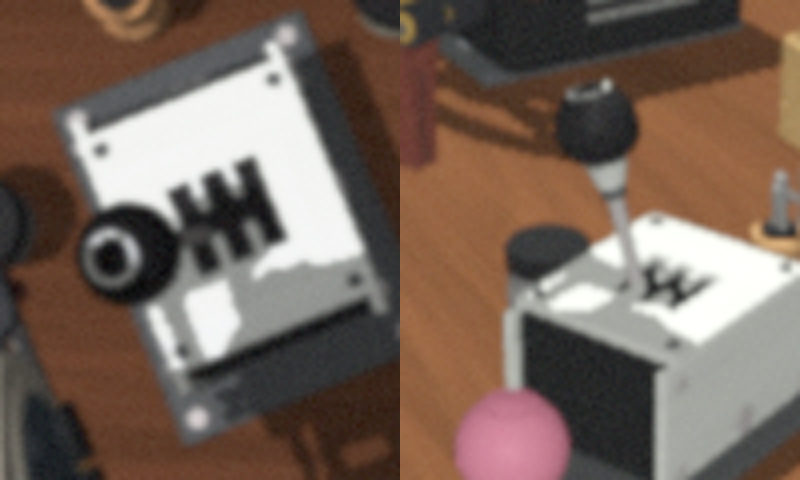

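The top crop shows the knob at (128,254), i.e. (242,253.5) px, and the side crop at (597,123), i.e. (289.3,200.8) px. The stick looks slightly behind the lane centre. Solving for a and b.

```bash
python3 - <<'E'
from h import *
s=np.load("s.npy")
T=lambda q:np.array(q)/4+[210,190]-.375
f=lambda p:np.concatenate([proj("top",loc(s,knob(*p)))[0]-[241.7,253.1],proj("side",loc(s,knob(*p)))[0]-[289.0,200.4]])
r=least_squares(f,[0,-.26]);print(r.x,r.fun.round(1),165*np.sin(r.x[0]))
# gate centre from H extents: slot ends in t3 top crop
print("gate px",((proj("top",loc(s,[[0,0,90],[0,18,90],[30,18,90],[-30,18,90]]))-[210,190]+.375)*4).round(0))
E
```

```text
[-0.046892   -0.25306201] [-0.  -0.6 -0.4  1.2] -7.734345262898172
gate px [[227. 215.]
 [194. 228.]
 [172. 174.]
 [216. 283.]]
```

Emit:
servo_tool(plan=[[[1, 0.3, -0.6, -0.05, 0, 0, 0], [1, 0.5, -0.4, -0.05, 0, 0, 0], [1, 0.5, -0.2, 0, 0, 0, 0], [1, 0, 0, 0, 0, 0, 0], [1, 0, 0, 0, 0, 0, 0]]])

```text
t: 4.53
ee_pos: [446.3, 62.3, 244.2]
orientation: [1.747, 2.611, 0.001]
ft_force: [-0.2, -0.1, -0.8]
width: 0.4
grasp_force: 0.0
```

```bash
python3 -c "
from h import *
state()"
```

```text
t 4.53 ee [446.3  62.3 244.2] local [-58.8  40.3] yawerr 0.006 F local [-0.3 -0. ] -0.8
```

Emit:
servo_tool(plan=[[[1, 0.16, 0.066, 0, 0, 0, 0], [1, 0.16, 0.066, 0, 0, 0, 0], [1, 0, 0, 0, 0, 0, 0]]])

```text
t: 4.78
ee_pos: [459.2, 69.4, 244.5]
orientation: [1.742, 2.613, 0.002]
ft_force: [-0.2, -0.1, -0.4]
width: 0.7
grasp_force: 0.0
```

Emit:
servo_tool(plan=[[[1, 0.064, 0.026, 0, 0, 0, 0], [1, 0.064, 0.026, 0, 0, 0, 0], [1, 0.064, 0.026, 0, 0, 0, 0], [1, 0.064, 0.026, 0, 0, 0, 0], [1, 0, 0, 0, 0, 0, 0]]])

```text
t: 5.2
ee_pos: [468.2, 73.1, 244.1]
orientation: [-1.743, -2.613, 0.001]
ft_force: [-3.1, -1.3, 1.2]
width: 0.4
grasp_force: 1.8
```

```bash
python3 -c "
from h import *
state()"
```

```text
t 5.2 ee [468.2  73.1 244.1] local [-34.5  42.1] yawerr 0.009 F local [-3.4 -0. ] 1.2
```

Emit:
servo_tool(plan=[[[1, -0.65, -0.26, 0, 0, 0, 0], [1, -0.25, 0.61, 0, 0, 0, 0], [1, -0.25, 0.61, 0, 0, 0, 0], [1, 0, 0, 0, 0, 0, 0], [1, 0, 0, 0, 0, 0, 0]]])

```text
t: 5.62
ee_pos: [422.6, 112.2, 244.5]
orientation: [1.74, 2.614, 0.002]
ft_force: [0.1, 0.1, -0.6]
width: 0.6
grasp_force: 0.0
```

```bash
python3 - <<'E'
from h import *
state()
cv2.imwrite("pics/t4.png",np.hstack([cv2.resize(vision.get_image(n)[v:v+120,u:u+100,::-1],None,fx=4,fy=4,interpolation=cv2.INTER_CUBIC) for n,u,v in(("top",210,190),("side",240,170))]))
E
```

```text
t 5.62 ee [422.6 112.2 244.5] local [-62.   95.4] yawerr 0.011 F local [0.1 0.1] -0.6
```

View pics/t4.png

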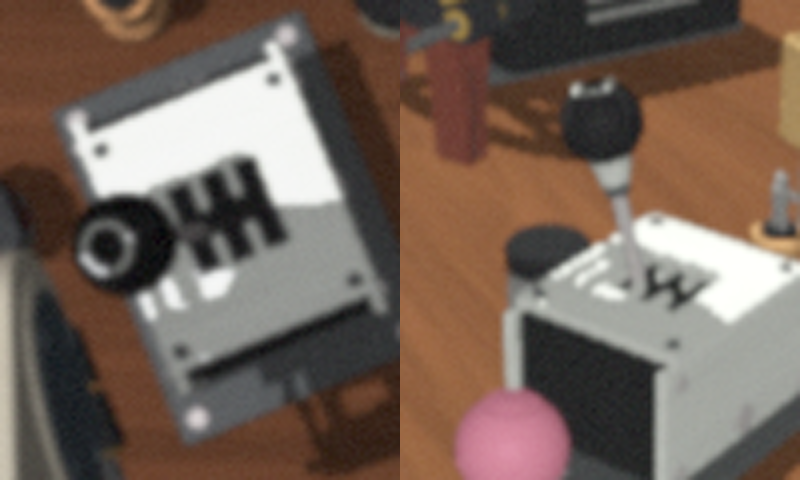

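The knob is now at (123,244) in the top crop and (601,119) in the side crop, so a is about -0.018. That is inside the lane. Going round to its left side to push it across.

Emit:
servo_tool(plan=[[[1, 0.46, 0.18, 0, 0, 0, 0], [1, 0.46, 0.18, 0, 0, 0, 0], [1, 0.45, 0.18, 0, 0, 0, 0], [1, 0.11, -0.28, 0, 0, 0, 0], [1, 0, 0, 0, 0, 0, 0]]])

```text
t: 6.13
ee_pos: [483.0, 120.3, 244.1]
orientation: [1.744, 2.612, 0.0]
ft_force: [-0.6, -0.1, 0.6]
width: 0.7
grasp_force: 0.0
```

```bash
python3 -c "
from h import *
state()"
```

```text
t 6.13 ee [483.  120.3 244.1] local [-3.  80.3] yawerr 0.008 F local [-0.6  0.1] 0.6
```

Emit:
servo_tool(plan=[[[1, 0.028, -0.07, 0, 0, 0, 0], [1, 0.028, -0.07, 0, 0, 0, 0]]])

```text
t: 6.3
ee_pos: [483.1, 115.4, 244.0]
orientation: [-1.744, -2.612, 0.001]
ft_force: [-1.5, 2.5, 0.5]
width: 0.7
grasp_force: 1.5
```

Emit:
servo_tool(plan=[[[1, 0.028, -0.07, 0, 0, 0, 0], [1, 0.028, -0.07, 0, 0, 0, 0]]])

```text
t: 6.47
ee_pos: [485.6, 110.3, 244.4]
orientation: [-1.744, -2.612, -0.0]
ft_force: [-1.0, 3.4, -0.2]
width: 0.6
grasp_force: 1.7
```

Emit:
servo_tool(plan=[[[1, 0.028, -0.07, 0, 0, 0, 0], [1, 0.028, -0.07, 0, 0, 0, 0]]])

```text
t: 6.63
ee_pos: [488.2, 104.8, 244.5]
orientation: [-1.744, -2.613, -0.0]
ft_force: [-1.0, 3.8, 1.9]
width: 0.2
grasp_force: 1.6
```

```bash
python3 -c "
from h import *
state()"
```

```text
t 6.63 ee [488.2 104.8 244.5] local [-4.  63.9] yawerr 0.009 F local [0.5 3.9] 1.9
```

Emit:
servo_tool(plan=[[[1, 0.028, -0.07, 0, 0, 0, 0], [1, 0.028, -0.07, 0, 0, 0, 0], [1, 0.028, -0.07, 0, 0, 0, 0], [1, 0.028, -0.07, 0, 0, 0, 0], [1, 0.028, -0.07, 0, 0, 0, 0]]])

```text
t: 7.05
ee_pos: [494.0, 90.7, 244.2]
orientation: [-1.744, -2.613, 0.0]
ft_force: [-0.9, 2.3, 2.0]
width: 0.3
grasp_force: 1.3
```

Emit:
servo_tool(plan=[[[1, 0.028, -0.07, 0, 0, 0, 0], [1, 0.028, -0.07, 0, 0, 0, 0], [1, 0.028, -0.07, 0, 0, 0, 0], [1, 0, 0, 0, 0, 0, 0]]])

```text
t: 7.38
ee_pos: [497.4, 82.0, 244.2]
orientation: [1.744, 2.613, -0.0]
ft_force: [-1.6, 1.3, 0.5]
width: 0.4
grasp_force: 0.9
```

```bash
python3 -c "
from h import *
state()"
```

```text
t 7.38 ee [497.4  82.  244.2] local [-4.  39.4] yawerr 0.008 F local [-1.   1.8] 0.5
```

Emit:
servo_tool(plan=[[[1, 0.02, -0.05, 0, 0, 0, 0], [1, 0.02, -0.05, 0, 0, 0, 0], [1, 0, 0, 0, 0, 0, 0]]])

```text
t: 7.63
ee_pos: [499.0, 78.3, 244.3]
orientation: [1.744, 2.613, -0.0]
ft_force: [-0.6, 1.7, 1.0]
width: 0.6
grasp_force: 1.0
```

Emit:
servo_tool(plan=[[[1, -0.3, 0.74, 0, 0, 0, 0], [1, -0.1, 0.25, 0, 0, 0, 0], [1, -0.7, -0.28, 0, 0, 0, 0], [1, -0.7, -0.28, 0, 0, 0, 0], [1, -0.3, -0.12, 0, 0, 0, 0]]])

```text
t: 8.05
ee_pos: [411.4, 90.2, 243.5]
orientation: [-1.74, -2.613, 0.005]
ft_force: [0.2, -1.3, 0.7]
width: 0.8
grasp_force: 0.0
```

```bash
python3 - <<'E'
from h import *
state();s=np.load("s.npy")
for n,u,v in(("top",210,190),("side",240,170)): print(((proj(n,loc(s,knob(0,0)))-[u,v]+.375)*4).round())
cv2.imwrite("pics/t5.png",np.hstack([cv2.resize(vision.get_image(n)[v:v+120,u:u+100,::-1],None,fx=4,fy=4,interpolation=cv2.INTER_CUBIC) for n,u,v in(("top",210,190),("side",240,170))]))
E
```

```text
t 8.05 ee [411.4  90.2 243.5] local [-80.7  79.3] yawerr 0.01 F local [-0.3 -1.3] 0.7
[[205. 200.]]
[[264. 134.]]
```

View pics/t5.png

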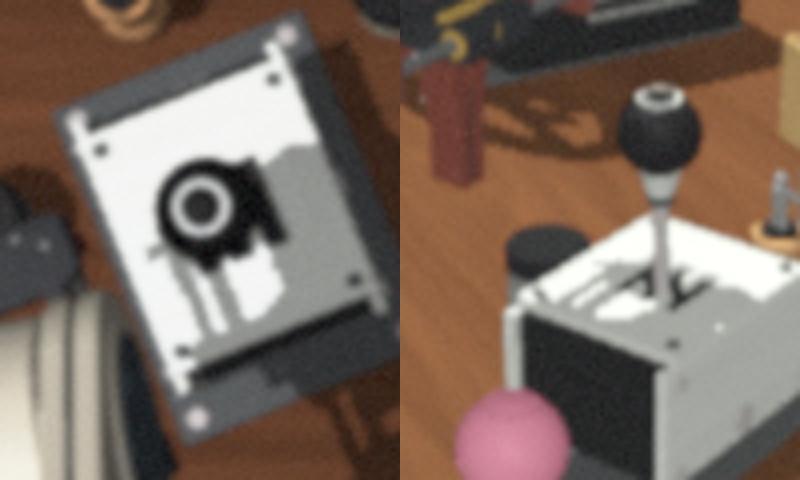

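The knob is at (205,210) in the top crop and (660,131) in the side crop. That gives a of about -0.024 and b of about -0.01, so it is in neutral at the middle. Next I'll push it forward from behind.

Emit:
servo_tool(plan=[[[1, 0.3, -0.6, 0, 0, 0, 0], [1, 0.4, -0.6, 0, 0, 0, 0], [1, 0.6, -0.33, 0, 0, 0, 0], [1, 0, 0, 0, 0, 0, 0], [1, 0, 0, 0, 0, 0, 0]]])

```text
t: 8.57
ee_pos: [468.8, 29.2, 244.4]
orientation: [1.745, 2.611, 0.001]
ft_force: [-0.7, 1.2, 0.2]
width: 0.6
grasp_force: 0.0
```

```bash
python3 -c "
from h import *
state()"
```

```text
t 8.57 ee [468.8  29.2 244.4] local [-50.4   1.2] yawerr 0.007 F local [-0.2  1.4] 0.2
```

Emit:
servo_tool(plan=[[[1, 0.12, 0.048, 0, 0, 0, 0], [1, 0.12, 0.048, 0, 0, 0, 0], [1, 0.07, 0.028, 0, 0, 0, 0], [1, 0.07, 0.028, 0, 0, 0, 0]]])

```text
t: 8.9
ee_pos: [482.1, 36.6, 244.3]
orientation: [-1.742, -2.614, 0.0]
ft_force: [-1.8, -0.7, 1.3]
width: 0.5
grasp_force: 1.2
```

Emit:
servo_tool(plan=[[[1, 0.07, 0.028, 0, 0, 0, 0], [1, 0.07, 0.028, 0, 0, 0, 0], [1, 0.07, 0.028, 0, 0, 0, 0]]])

```text
t: 9.15
ee_pos: [490.0, 39.4, 244.1]
orientation: [-1.743, -2.613, 0.002]
ft_force: [-3.2, -0.3, 2.3]
width: 0.5
grasp_force: 1.9
```

Emit:
servo_tool(plan=[[[1, 0.07, 0.028, 0, 0, 0, 0], [1, 0.07, 0.028, 0, 0, 0, 0], [1, 0.07, 0.028, 0, 0, 0, 0]]])

```text
t: 9.4
ee_pos: [499.0, 42.6, 244.3]
orientation: [-1.744, -2.613, 0.0]
ft_force: [-3.3, -2.0, 1.6]
width: 0.7
grasp_force: 1.8
```

```bash
python3 -c "
from h import *
state()"
```

```text
t 9.4 ee [499.   42.6 244.3] local [-17.4   2.3] yawerr 0.008 F local [-3.8 -0.6] 1.6
```

Emit:
servo_tool(plan=[[[1, 0.07, 0.028, 0, 0, 0, 0], [1, 0.07, 0.028, 0, 0, 0, 0], [1, 0.07, 0.028, 0, 0, 0, 0], [1, 0.07, 0.028, 0, 0, 0, 0]]])

```text
t: 9.73
ee_pos: [510.4, 47.1, 244.3]
orientation: [1.744, 2.613, 0.0]
ft_force: [-4.5, -1.0, 2.0]
width: 0.9
grasp_force: 1.7
```

Emit:
servo_tool(plan=[[[1, 0.07, 0.028, 0, 0, 0, 0], [1, 0.05, 0.02, 0, 0, 0, 0], [1, 0.05, 0.02, 0, 0, 0, 0]]])

```text
t: 9.98
ee_pos: [516.9, 49.8, 244.0]
orientation: [-1.743, -2.613, 0.001]
ft_force: [-3.5, -0.4, -1.5]
width: 0.3
grasp_force: 1.6
```

```bash
python3 -c "
from h import *
state()"
```

```text
t 9.98 ee [516.9  49.8 244. ] local [1.9 2.2] yawerr 0.009 F local [-3.4  1. ] -1.5
```

Emit:
servo_tool(plan=[[[1, 0.035, 0.014, 0, 0, 0, 0], [1, 0.035, 0.014, 0, 0, 0, 0]]])

```text
t: 10.15
ee_pos: [519.5, 50.9, 244.0]
orientation: [-1.743, -2.613, 0.001]
ft_force: [-4.1, -1.2, -1.3]
width: 0.3
grasp_force: 1.7
```

Emit:
servo_tool(plan=[[[1, 0.035, 0.014, 0, 0, 0, 0], [1, 0.035, 0.014, 0, 0, 0, 0]]])

```text
t: 10.32
ee_pos: [522.4, 52.0, 244.1]
orientation: [-1.744, -2.613, 0.0]
ft_force: [-3.0, -0.6, -1.7]
width: 0.5
grasp_force: 1.7
```

Emit:
servo_tool(plan=[[[1, 0.025, 0.01, 0, 0, 0, 0], [1, 0.025, 0.01, 0, 0, 0, 0]]])

```text
t: 10.48
ee_pos: [524.5, 52.8, 244.3]
orientation: [-1.744, -2.613, 0.0]
ft_force: [-3.2, -0.8, -2.0]
width: 0.4
grasp_force: 1.7
```

Emit:
servo_tool(plan=[[[1, 0.025, 0.01, 0, 0, 0, 0]]])

```text
t: 10.57
ee_pos: [525.5, 53.2, 244.2]
orientation: [-1.744, -2.613, 0.0]
ft_force: [-4.6, -2.7, -1.2]
width: 0.4
grasp_force: 2.0
```

Emit:
servo_tool(plan=[[[1, 0.02, 0.008, 0, 0, 0, 0]]])

```text
t: 10.65
ee_pos: [526.1, 53.5, 244.1]
orientation: [-1.743, -2.613, 0.001]
ft_force: [-5.3, -2.2, -1.6]
width: 0.7
grasp_force: 2.4
```

Emit:
servo_tool(plan=[[[1, 0.0, 0.0, 0, 0, 0, 0]]])

```text
t: 10.73
ee_pos: [526.1, 53.5, 244.1]
orientation: [-1.743, -2.613, 0.001]
ft_force: [-4.3, -1.4, -2.2]
width: 0.6
grasp_force: 2.3
```

Emit:
servo_tool(plan=[[[1, 0.025, 0.01, 0, 0, 0, 0]]])

```text
t: 10.82
ee_pos: [526.7, 53.8, 244.1]
orientation: [-1.743, -2.613, 0.001]
ft_force: [-6.0, -1.7, -3.1]
width: 0.2
grasp_force: 3.1
```

Emit:
servo_tool(plan=[[[1, 0.025, 0.01, 0, 0, 0, 0]]])

```text
t: 10.9
ee_pos: [527.4, 54.1, 243.9]
orientation: [-1.743, -2.612, 0.003]
ft_force: [-7.8, -2.9, -0.1]
width: 0.4
grasp_force: 4.1
```

Emit:
servo_tool(plan=[[[1, 0.025, 0.01, 0, 0, 0, 0]]])

```text
t: 10.98
ee_pos: [528.0, 54.3, 243.9]
orientation: [-1.742, -2.611, 0.004]
ft_force: [-9.9, -5.1, 0.8]
width: 0.5
grasp_force: 5.2
```

Emit:
servo_tool(plan=[[[1, 0.025, 0.01, 0, 0, 0, 0], [1, 0, 0, 0, 0, 0, 0]]])

```text
t: 11.15
ee_pos: [528.4, 54.5, 243.8]
orientation: [-1.741, -2.611, 0.006]
ft_force: [-10.5, -4.8, 2.6]
width: 0.1
grasp_force: 5.7
```

Force has risen to 11.5 N with the tool barely advancing, so the stick is against the end stop. Backing straight off, then checking.

Emit:
servo_tool(plan=[[[1, -0.1, -0.04, 0, 0, 0, 0], [1, -0.4, -0.16, 0, 0, 0, 0], [1, -0.8, -0.32, 0, 0, 0, 0], [1, -0.8, -0.32, 0, 0, 0, 0], [1, -0.8, -0.32, 0, 0, 0, 0]]])

```text
t: 11.57
ee_pos: [414.6, 8.5, 244.9]
orientation: [1.741, 2.611, 0.004]
ft_force: [-0.4, -0.4, 0.7]
width: 0.7
grasp_force: 0.0
```

Emit:
servo_tool(plan=[[[1, -0.2, 0.6, 0.5, 0, 0, 0], [1, -0.1, 0.6, 0.5, 0, 0, 0], [1, 0, 0.6, 0, 0, 0, 0], [1, 0, 0, 0, 0, 0, 0], [1, 0, 0, 0, 0, 0, 0]]])

```text
t: 11.98
ee_pos: [403.5, 81.7, 285.4]
orientation: [1.739, 2.613, 0.005]
ft_force: [-0.0, 0.3, 0.6]
width: 0.5
grasp_force: 0.0
```

```bash
python3 - <<'E'
from h import *
state();s=np.load("s.npy")
for n,u,v in(("top",190,160),("side",240,150)): print(((proj(n,loc(s,knob(.25,0)))-[u,v]+.375)*4).round())
cv2.imwrite("pics/t6.png",np.hstack([cv2.resize(vision.get_image(n)[v:v+150,u:u+100,::-1],None,fx=4,fy=4,interpolation=cv2.INTER_CUBIC) for n,u,v in(("top",190,160),("side",240,150))]))
E
```

```text
t 11.98 ee [403.5  81.7 285.4] local [-91.2  74.4] yawerr 0.011 F local [0.1 0.3] 0.6
[[253. 239.]]
[[307. 198.]]
```

View pics/t6.png

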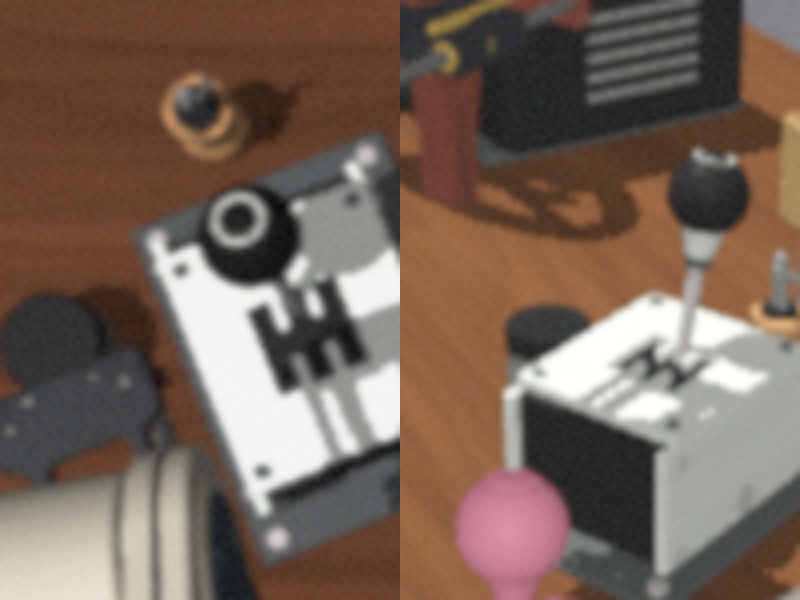

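The knob is at (250,234) in the top crop and (708,192) in the side crop. The predictions for third fully home were (253,239) and (707,198), so it is home in third. The mini and pot_a are where they were and the robot is clear.

```bash
python3 -c "
from workcell import close_job
print(close_job())"
```

```text
the job is handed in; nothing more can be done
None
```

The shifter is in third, pushed home against its end stop at about 11.5 N after going forward to neutral and across to the middle. Nothing else on the desk was touched that I could see, and the job was handed in at about 12 s.

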